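Refit the pull handle and hold the socket shutter half open

TASK

The orange pull handle has come off the sprung green shutter of the desk socket box: while the shutter is shut, push the handle's square hole fully down onto the brass square stub of the shutter. Then, by that handle, slide the shutter to half of its travel (its edge level with the red marks, one socket uncovered), never letting it run well past the marks, and finish still holding it there by the handle: do not let go, the spring would shut it. Leave the figurine, glue stick and calculator where they are.

Things in the scene. Friction and masses are not known exactly. Their poses are not given: they have to be found in the camera images.
- handle_center (a point): Loose orange pull handle, a bar 50 mm long (its own x), 26 mm wide (its own y), 42 mm high (z), mass about 60 g, three black stripes on top. It stands upright on the desk, anywhere among the small things. This point is its centre, 21 mm above its underside; x along the bar, z up. In the middle of its underside is a square hole 12.6 mm wide, 16 mm deep, with sides parallel to the bar's sides and a 1.5 mm chamfered mouth.
- stub_foot (a point): Foot of the brass square stub, on the top face of the green shutter, 61 mm above the desk. The stub is 11 mm square and stands 14 mm up from here (its top 2 mm are chamfered), with sides parallel to this point's x and y. z is up; +y is the direction in which the shutter slides open. The point moves with the shutter. The handle fits in any of four quarter turns; seated, its underside rests on the shutter and handle_center is 21 mm above this point.
- shutter (a joint): Travel of the green shutter (plate 72 mm across, 84 mm along its slide) in m: 0 = shut (covers both sockets), 0.080 = fully open, 0.040 = half travel, grows as the shutter moves along +y of stub_foot. A spring pulls it shut: about 3 N at 0, rising 0.12 N per mm to 7.8 N at half and 12.6 N fully open; rubbing friction 0.3 N. Let go, it shuts.
- socket_box: Grey desk socket box fixed to the desk, 90 mm (x) by 210 mm (y) by 61 mm high, origin in the middle of its underside, z up. An aluminium rail runs along each long side, its top flush with the shutter. The shutter slides along +y of the box; shut, its middle is at y = -55 mm. A red mark on each rail at y = -57 mm shows where the shutter's trailing (-y) edge must be at half travel (shut, that edge is at y = -97 mm).
- figurine_center (a point): Bystander: little figure with a red umbrella hat, 42 mm across, 68 mm high, loose on the desk; this point is its centre, 34 mm up.
- glue_stick_center (a point): Bystander: white glue stick with blue cap, standing, 29 mm across, 72 mm high, loose; this point is its centre, 36 mm up.
- calculator_center (a point): Bystander: cream calculator, 140 mm (x) by 100 mm (y) by 26 mm high, loose, flat on the desk; this point is its centre, 11 mm up.
There are look-alikes about, which are no part of the job. Of the things shaped like the part that bears handle_center, the orange one is meant.

How it is judged:
On the way:
1. the handle is pushed fully down onto the square stub while the shutter is still shut (opened less than 10 mm) (horizontal distance between handle_center and stub_foot below 0.006 m and z of handle_center in the frame of stub_foot between 0.014 and 0.026 m and value of joint shutter below 0.01 m), for 0.2 s.
At the end, for the whole second after the job is handed in: Handle seated on the stub (underside within 5 mm of the shutter, centre within 6 mm of the stub axis), shutter still at 34 to 46 mm of its 80 mm travel, fingers pressing on the handle with over 2 N, and figurine, glue stick and calculator within 30 mm of their starts (horizontal distance between handle_center and stub_foot below 0.006 m and z of handle_center in the frame of stub_foot between 0.014 and 0.026 m and value of joint shutter between 0.034 and 0.046 m and velocity of joint shutter between -0.01 and 0.01 m/s and contact force between the fingers and handle above 2 N and distance of each of figurine_center, glue_stick_center, calculator_center from where it was at the start of the episode below 0.03 m); the arm keeps its last pose, push and grip.
It fails at once if the shutter is drawn well past the half mark (beyond 58 mm) (value of joint shutter above 0.058 m).
It fails at once if the figurine, glue stick or calculator is moved more than 30 mm (distance of any of figurine_center, glue_stick_center, calculator_center from where it was at the start of the episode above 0.03 m).
It also fails if it takes over 40 s, if anything falls off the work surface, if the arm or the gripper's body presses on something with over 40 N, if the wrist force passes 120 N, or if a joint passes its speed limit or range.

ROBOT

A 7-joint arm with a two-finger parallel gripper is mounted at the origin on the work surface. World frame = base frame: x ahead of the robot, y to its left, z up, the work surface at z = 0. Lengths are in m, angles in rad, forces in N, time in s.
With the tool pointing down it reaches from about 0.4 to 0.85 m from the base axis. Payload 10.4 kg.
Tool frame: the origin (TCP) lies midway between the tips of the shut fingers; the grasp point (between the pads) lies 19 mm behind it; z points along the fingers, y is the line along which they close (so a half turn about z gives the same grasp; the last joint's range is limited). The gripper opens to 87 mm and grips with 3 to 60 N. Pads are 19 mm wide; open, the fingers measure 117 mm over their backs; the gripper's body (75 mm by 190 mm) begins 51 mm behind the grasp point.
Start: joints at [1.244, 0.332, -0.065, 1.46, 0.022, 1.35, -0.088], TCP at [0.187, -0.596, 0.193] pointing down, gripper open.
Joint ranges: [-2.6, 2.6], [-0.5, 2.12], [-1.47, 1.34], [0.16, 2.42], [-1.27, 4.41], [0.06, 2.06], [-2.6, 2.6]. Speed limits (rad/s): [2.22, 2.22, 2.79, 2.79, 3.14, 3.14, 3.14].

INTERFACE

Orientations are given as a unit quaternion [x, y, z, w].
In Python, from bench import sensors, eyes, order gives the robot as it stands.
- The arm moves only by the tool arm_command, never from a script. Its argument "steps" is a list of rows, each an object with "rot": the turn, a rotation vector about the world's x, y, z in degrees, a list of three; "slide": the shift along the world's x, y, z in m, a list of three; "grip": the opening, from 0 (shut) to 1 (fully open). A call has exactly 8 rows; each row shifts and turns the commanded pose from where the row before left it; what a row does not reach is not made up. A row lasts 1/8 s, in which the tool goes at most 62.5 mm and 10.7 degrees, less where a joint would pass 70% of its speed; a pose out of reach is approached as far as the arm can. A call with a gripper value outside its range is refused whole. The fingers move at their own pace and stop on an object; "newtons" is the grip in N (left out, the last holds). Time passes only in rows, so rows that do not move let the fingers close, or fill a call up. It gives the time, the measured TCP pose, the force, the opening and the grip force at its end, in the units of the state.
- sensors.read_state(): the state, without advancing time (a new reading comes with each control period).
- eyes.camera(name): name is "scene" or "side" or "wrist"; returns a dict with "pixels" (384x512x3 uint8, red, green, blue), "intrinsics" (3x3 intrinsics, pixels), "pose" (4x4, takes a point from camera to world coordinates). Camera axes: x right, y down, z forward; pixel columns grow to the right and rows downward; lengths in m; the calibration is good to about 2 mm. A picture is of the moment at which its call begins. There is no depth.
- order.close_job(): hands the job in; it is judged then, once.
Trained networks look in a picture, given as the dict that the camera call returned (one of the last four; its "shot" number tells which), for a name from the list of things; names that differ only in an ending like _2 or _b are one class to them, and where a whole thing is asked for, a point or a joint stands for the part that bears it (a point fixed in the world has none). Each returns a list of dicts, best first, with "conf" (0 to 1); they miss things now and then, are a little off and sometimes report something else, mostly with a low value. They report only what shows in the picture. A call takes as long as a camera call. They do not tell look-alikes from the thing itself.
- eyes.look_for(name, picture): "bbox" ([left, top, right, bottom] in pixels, round what is visible of it).
The state is a dict: "time": time; "joint_positions": joint angles; "joint_vel": joint speeds; "joint_torque": joint torques, N m; "ee_pos": TCP position; "eef_rot": TCP orientation; "ft_force": force on the tool from outside, world axes, zero at the start; "torque": the same for the moment, N m; "width": finger opening in m; "grip_force": force on a finger pad.
Only numpy, scipy, OpenCV 4.12 (cv2) and the standard library are available. Lean on these libraries where they do the work, as an engineer would, in place of code of your own. Each camera call takes 0.05 s, during which the arm holds its last target. There are 200 camera calls.

## Working session

There is one attempt and no reset: what is moved stays moved. The work goes in short steps, Python scripts to look and compute and a tool call to move; the robot and the scene stay as the last step left them, time stands still between calls to the robot, and variables do not carry over. Pictures are saved under pics/ and viewed, at most 10 in all, crops included, and the job is handed in when it is done.

Besides the shell and the picture viewer there is one more tool, called by a JSON object that holds its "api" and its "payload", one argument or row to a line. arm_command: Moves the arm, as the interface text tells. Its arguments: {"type":"object","properties":{"steps":{"type":"array","items":{"type":"object","properties":{"rot":{"type":"array","items":{"type":"number"}},"slide":{"type":"array","items":{"type":"number"}},"grip":{"type":"number"}}}},"newtons":{"type":"number"}},"required":["steps"]}

```bash
mkdir -p pics; ls
cat > h.py <<'E'
import numpy as np, cv2
from bench import sensors, eyes, order
def shot(n,f=None):
    c=eyes.camera(n)
    if f: cv2.imwrite(f,c["pixels"][:,:,::-1])
    return c
def ray(c,u,v,z):
    K=np.array(c["intrinsics"]);P=np.array(c["pose"])
    d=P[:3,:3]@np.linalg.solve(K,[u,v,1.]);o=P[:3,3]
    return o+d*(z-o[2])/d[2]
def proj(c,p):
    K=np.array(c["intrinsics"]);P=np.array(c["pose"])
    q=K@(P[:3,:3].T@(np.array(p)-P[:3,3]));return q[:2]/q[2]
E
python3 - <<'E'
from h import *
np.set_printoptions(precision=3,suppress=True)
ims=[]
for n in ["scene","side"]:
    c=shot(n);ims.append(c["pixels"][:,:,::-1])
    print(n,np.array(c["pose"])[:3])
    for t in ["handle_center","stub_foot","socket_box","shutter","figurine_center","glue_stick_center","calculator_center"]:
        for r in eyes.look_for(t,c)[:4]:
            b=r["bbox"];print(t,round(r["conf"],2),np.round(b),ray(c,(b[0]+b[2])/2,(b[1]+b[3])/2,0.03))
for n,i in zip(["scene","side"],ims): cv2.imwrite(f"pics/{n}0.png",i)
s=sensors.read_state();print(s["time"],s["ee_pos"],s["eef_rot"],s["width"])
E
```

```text
pics
scene [[-0.219  0.607 -0.764  1.282]
 [ 0.976  0.134 -0.173  0.217]
 [-0.003 -0.783 -0.622  0.657]]
handle_center 0.87 [105. 180. 125. 205.] [ 0.602 -0.323  0.03 ]
handle_center 0.78 [123. 158. 147. 180.] [ 0.493 -0.322  0.03 ]
handle_center 0.71 [140. 170. 163. 196.] [ 0.542 -0.248  0.03 ]
handle_center 0.62 [173. 173. 193. 197.] [ 0.532 -0.159  0.03 ]
stub_foot 0.93 [249. 173. 294. 199.] [0.485 0.076 0.03 ]
socket_box 0.67 [250. 172. 346. 239.] [0.551 0.157 0.03 ]
shutter 0.55 [253. 174. 295. 199.] [0.486 0.082 0.03 ]
figurine_center 0.67 [386. 203. 450. 250.] [0.564 0.445 0.03 ]
figurine_center 0.49 [168. 147. 181. 170.] [ 0.415 -0.232  0.03 ]
glue_stick_center 0.66 [130. 193. 145. 221.] [ 0.643 -0.238  0.03 ]
calculator_center 0.56 [386. 203. 448. 252.] [0.568 0.442 0.03 ]
side [[ 0.997 -0.061  0.046  0.51 ]
 [-0.076 -0.675  0.734 -0.629]
 [-0.014 -0.735 -0.678  0.721]]
handle_center 0.93 [282. 352. 314. 380.] [ 0.589 -0.339  0.03 ]
handle_center 0.84 [241. 273. 257. 300.] [ 0.515 -0.176  0.03 ]
handle_center 0.69 [221. 353. 237. 383.] [ 0.472 -0.332  0.03 ]
handle_center 0.6 [251. 312. 274. 346.] [ 0.534 -0.267  0.03 ]
stub_foot 0.75 [222. 173. 260. 204.] [0.512 0.111 0.03 ]
socket_box 0.84 [219. 145. 276. 222.] [0.528 0.127 0.03 ]
shutter 0.87 [227. 175. 260. 200.] [0.518 0.113 0.03 ]
figurine_center 0.85 [184. 303. 206. 334.] [ 0.41  -0.236  0.03 ]
glue_stick_center 0.98 [315. 292. 331. 323.] [ 0.651 -0.234  0.03 ]
calculator_center 0.69 [222. 108. 273. 137.] [0.544 0.401 0.03 ]
calculator_center 0.53 [217. 148. 275. 222.] [0.524 0.122 0.03 ]
0.8 [ 0.187 -0.596  0.193] [0.988 0.151 0.    0.   ] 0.08718752817357252
```

Run:
```python
import cv2,numpy as np
a=cv2.imread('pics/scene0.png')[140:260,95:355];b=cv2.imread('pics/side0.png')[135:384,165:345]
a=cv2.resize(a,None,fx=2.2,fy=2.2,interpolation=2);b=cv2.resize(b,None,fx=2.2,fy=2.2,interpolation=2)
a=cv2.resize(a,(400,185));b=cv2.resize(b,(398,550))
o=np.zeros((550,800,3),np.uint8);o[:185,:400]=a;o[:,402:]=b;
o[190:490,:400]=cv2.resize(cv2.imread('pics/side0.png'),(400,300));cv2.imwrite('pics/m1.png',o)
```

```text
(no output)
```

View pics/m1.png

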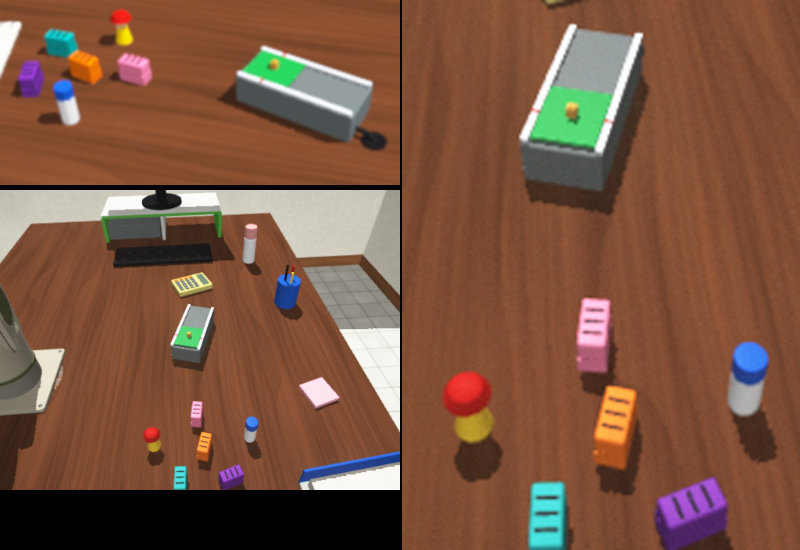

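Candidates for the handle (side picture): pink (249,287), orange (262,329), teal (229,368), purple (298,366). I choose the orange one at (262,329); in the scene picture it is at (151,183). The stub on the green shutter is near side (239,186). I'm going above the handle for a close look.

{"api": "arm_command", "payload": {
  "steps": [
    {"slide":[0.036,0.042,0.01],"grip":1},
    {"slide":[0.036,0.042,0.01],"grip":1},
    {"slide":[0.036,0.042,0.01],"grip":1},
    {"slide":[0.036,0.042,0.01],"grip":1},
    {"slide":[0.036,0.042,0.01],"grip":1},
    {"slide":[0.036,0.042,0.01],"grip":1},
    {"slide":[0.036,0.042,0.0],"grip":1},
    {"slide":[0.036,0.042,0.0],"grip":1}
  ]
}}

```text
schema error: expected keys rot, slide, grip
```

Run:
```python
from h import *
np.set_printoptions(precision=3,suppress=True)
c=shot("wrist","pics/w1.png");s=sensors.read_state();print(s["time"],s["ee_pos"],s["eef_rot"],s["ft_force"]);print(np.array(c["pose"])[:3])
for r in eyes.look_for("handle_center",c): print(r["conf"],np.round(r["bbox"]))
hsv=cv2.cvtColor(c["pixels"],cv2.COLOR_RGB2HSV)
m=cv2.inRange(hsv,(8,170,120),(20,255,255));n,l,st,ce=cv2.connectedComponentsWithStats(m)
for i in range(1,n):
    if st[i,4]>60: print(st[i],ce[i],ray(c,*ce[i],0.035))
```

```text
0.85 [ 0.187 -0.596  0.193] [0.988 0.151 0.    0.   ] [ 0.544 -0.347 -0.314]
[[ 0.299 -0.914 -0.276  0.262]
 [-0.954 -0.287 -0.084 -0.572]
 [-0.002  0.288 -0.958  0.385]]
```

View pics/w1.png

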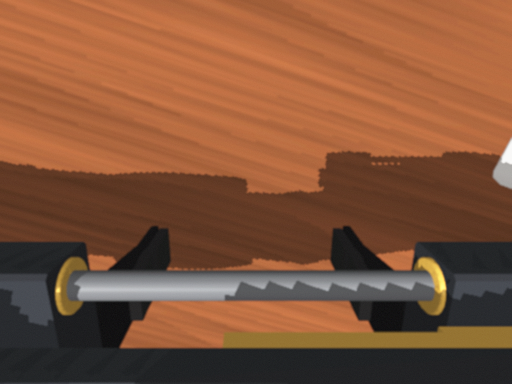

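The wrist picture shows only bare desk ahead of the fingers, because the move was refused: every row needs all three keys.

{"api": "arm_command", "payload": {
  "steps": [
    {"slide":[0.042,0.042,0.01],"rot":[0,0,0],"grip":1},
    {"slide":[0.042,0.042,0.01],"rot":[0,0,0],"grip":1},
    {"slide":[0.042,0.042,0.01],"rot":[0,0,0],"grip":1},
    {"slide":[0.042,0.042,0.01],"rot":[0,0,0],"grip":1},
    {"slide":[0.042,0.042,0.01],"rot":[0,0,0],"grip":1},
    {"slide":[0.042,0.042,0.01],"rot":[0,0,0],"grip":1},
    {"slide":[0.042,0.042,0.0],"rot":[0,0,0],"grip":1},
    {"slide":[0.042,0.042,0.0],"rot":[0,0,0],"grip":1}
  ]
}}

```text
time: 1.9
ee_pos: [0.5242, -0.259, 0.2536]
eef_rot: [0.989, 0.151, 0.0, 0.0]
ft_force: [0.9, -0.1, -0.6]
width: 0.0871
grip_force: 0.0
```

Run:
```python
from h import *
np.set_printoptions(precision=3,suppress=True)
c=shot("wrist","pics/w2.png");s=sensors.read_state();print(s["time"],s["ee_pos"],s["eef_rot"],s["ft_force"]);print(np.array(c["pose"])[:3])
for r in eyes.look_for("handle_center",c): print(r["conf"],np.round(r["bbox"]))
hsv=cv2.cvtColor(c["pixels"],cv2.COLOR_RGB2HSV)
m=cv2.inRange(hsv,(8,170,120),(20,255,255));n,l,st,ce=cv2.connectedComponentsWithStats(m)
for i in range(1,n):
    if st[i,4]>60: print(st[i],ce[i],ray(c,*ce[i],0.035))
```

```text
1.95 [ 0.529 -0.25   0.253] [ 0.988  0.156  0.002 -0.002] [ 0.748  7.954 -1.213]
[[ 0.299 -0.914 -0.275  0.6  ]
 [-0.954 -0.286 -0.085 -0.235]
 [-0.001  0.288 -0.958  0.445]]
0.71 [272. 188. 316. 228.]
0.68 [229. 126. 273. 168.]
0.68 [313. 106. 340. 149.]
0.59 [157. 122. 206. 155.]
[  0   0  88  28 744] [47.312  9.333] [0.615 0.007 0.035]
[  87    0  223  115 4268] [190.15   43.608] [ 0.628 -0.154  0.035]
[276   0  97  37 584] [321.712  18.788] [ 0.697 -0.288  0.035]
[264  12  39  20 161] [280.77   22.099] [ 0.68  -0.245  0.035]
[ 13  25  19  22 121] [22.388 35.711] [0.579 0.03  0.035]
[ 55  25  37  39 331] [71.073 40.837] [ 0.59  -0.023  0.035]
[ 88  25  30  22 132] [101.015  36.629] [ 0.605 -0.055  0.035]
[370  26  25  43 251] [381.255  44.486] [ 0.692 -0.362  0.035]
[395  27  75  30 390] [429.295  41.205] [ 0.712 -0.413  0.035]
[441  28  21  13  69] [452.884  31.855] [ 0.728 -0.434  0.035]
[460  31  20  12  85] [469.835  36.071] [ 0.73  -0.454  0.035]
[287  37  74  47 746] [323.015  60.807] [ 0.656 -0.305  0.035]
[33 46 22 13 76] [45.382 51.684] [0.57  0.003 0.035]
[388  55  24  1
[... 2886 characters left out ...]
 0.035]
[255 226  41  36 293] [277.314 244.034] [ 0.42  -0.329  0.035]
[193 256  34  13  95] [207.147 262.547] [ 0.364 -0.246  0.035]
[238 256  59  13 247] [266.15  263.275] [ 0.388 -0.324  0.035]
[417 258  28  56 383] [432.496 277.407] [ 0.436 -0.553  0.035]
[ 56 294  10  20  91] [ 59.593 303.67 ] [ 0.236 -0.06   0.035]
[149 302  23  15 109] [159.037 307.688] [ 0.273 -0.198  0.035]
[168 302  89  34 795] [213.372 317.177] [ 0.281 -0.278  0.035]
[244 308  20  12  65] [254.338 313.8  ] [ 0.304 -0.333  0.035]
[267 309  42  24 297] [288.923 323.094] [ 0.304 -0.386  0.035]
[308 312  55  21 324] [335.54  322.204] [ 0.326 -0.451  0.035]
[140 320  45  20 128] [163.414 332.781] [ 0.232 -0.214  0.035]
```

View pics/w2.png

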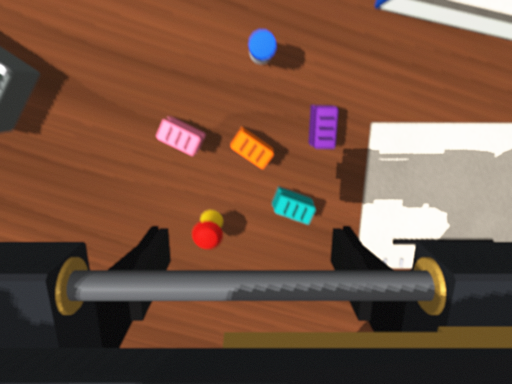

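The wrist picture shows orange at (252,147), pink (181,137), teal (294,206), purple (324,126), the figurine (208,230) and the glue stick (262,45). The orange one is the target. Next I fit its pose.

```bash
cat >> h.py <<'E'
def fit(c,b,z,lo=(5,200,170),hi=(20,255,255),pad=6):
    x0,y0,x1,y1=[int(v) for v in (b[0]-pad,b[1]-pad,b[2]+pad,b[3]+pad)]
    x0=max(x0,0);y0=max(y0,0)
    m=cv2.inRange(cv2.cvtColor(np.ascontiguousarray(c["pixels"][y0:y1,x0:x1]),cv2.COLOR_RGB2HSV),lo,hi)
    m=cv2.morphologyEx(m,cv2.MORPH_CLOSE,np.ones((9,9)))
    k=max(cv2.findContours(m,0,2)[0],key=cv2.contourArea)[:,0]+[x0,y0]
    w=np.array([ray(c,*p,z)[:2] for p in k],np.float32)*1000
    r=cv2.minAreaRect(w);bx=cv2.boxPoints(r)
    return r,bx,cv2.contourArea(k.astype(np.int32))
E
python3 - <<'E'
from h import *
np.set_printoptions(precision=3,suppress=True)
c=shot("wrist");b=[229,126,273,168]
print(c["pixels"][147,240:265:3].tolist())
for s in (150,200,225):
  for v in (150,200): print(s,v,fit(c,b,0.042,(5,s,v))[0])
print(ray(c,252,147,.042),sensors.read_state()["ee_pos"],np.array(c["intrinsics"])[0,0])
E
```

```text
[[255, 156, 23], [255, 171, 27], [255, 169, 25], [255, 161, 28], [147, 69, 40], [255, 162, 26], [255, 166, 26], [251, 129, 18], [178, 79, 17]]
150 150 ((531.1116943359375, -259.160400390625), (57.3123893737793, 35.95238494873047), 74.05914306640625)
150 200 ((531.1163330078125, -259.290771484375), (55.37870788574219, 32.68866729736328), 72.78870391845703)
200 150 ((531.6314086914062, -259.4782409667969), (57.029457092285156, 34.510276794433594), 74.47605895996094)
200 200 ((531.1163330078125, -259.290771484375), (55.37870788574219, 32.68866729736328), 72.78870391845703)
225 150 ((531.8778076171875, -259.8816223144531), (54.932701110839844, 33.819522857666016), 74.47605895996094)
225 200 ((531.281005859375, -259.6282653808594), (54.89358139038086, 31.929889678955078), 73.15249633789062)
[ 0.54  -0.249  0.042] [ 0.525 -0.257  0.253] 331.3806223392948
```

{"api": "arm_command", "payload": {
  "steps": [
    {"slide":[0.002,0,-0.015],"rot":[0,0,9.5],"grip":1},
    {"slide":[0.002,0,-0.015],"rot":[0,0,9.5],"grip":1},
    {"slide":[0.002,0,-0.015],"rot":[0,0,9.5],"grip":1},
    {"slide":[0.001,0,-0.015],"rot":[0,0,9.5],"grip":1},
    {"slide":[0,0,-0.015],"rot":[0,0,9.5],"grip":1},
    {"slide":[0,0,-0.015],"rot":[0,0,8.5],"grip":1},
    {"slide":[0,0,-0.01],"rot":[0,0,0],"grip":1},
    {"slide":[0,0,0],"rot":[0,0,0],"grip":1}
  ]
}}

```text
time: 3.05
ee_pos: [0.5293, -0.2609, 0.1527]
eef_rot: [0.803, 0.596, -0.0, -0.0]
ft_force: [0.3, 0.7, 0.1]
width: 0.0865
grip_force: 0.0
```

Run:
```python
from h import *
np.set_printoptions(precision=3,suppress=True)
c=shot("wrist","pics/w3.png");s=sensors.read_state();print(s["time"],s["ee_pos"],s["eef_rot"],s["joint_positions"])
R=eyes.look_for("handle_center",c)
for r in R: print(r["conf"],np.round(r["bbox"]))
b=min([r["bbox"] for r in R],key=lambda b:np.hypot((b[0]+b[2])/2-256,(b[1]+b[3])/2-150))
for q in ((5,200,150),(5,200,200),(5,225,240)):
  r,bx,a=fit(c,b,0.042,q); print(r,a,[proj(c,[*p/1000,.042]).round() for p in bx])
```

```text
3.1 [ 0.53  -0.261  0.153] [ 0.803  0.596 -0.     0.   ] [ 0.776  0.321 -0.484  1.59   0.155  1.269 -0.026]
0.96 [296. 197. 351. 254.]
0.71 [192.  55. 234. 112.]
0.58 [202. 224. 241. 269.]
0.57 [237. 141. 270. 201.]
((532.4277954101562, -257.3928527832031), (60.09915542602539, 26.46917152404785), 72.59890747070312) 1659.0 [array([239., 205.]), array([266., 205.]), array([268., 143.]), array([239., 143.])]
((532.8037719726562, -255.33749389648438), (54.13972091674805, 25.957454681396484), 72.59892272949219) 1503.5 [array([239., 200.]), array([266., 200.]), array([267., 144.]), array([239., 144.])]
((532.8975830078125, -255.83273315429688), (53.177101135253906, 24.55674171447754), 72.64848327636719) 1396.5 [array([240., 200.]), array([266., 200.]), array([267., 145.]), array([240., 145.])]
```

View pics/w3.png

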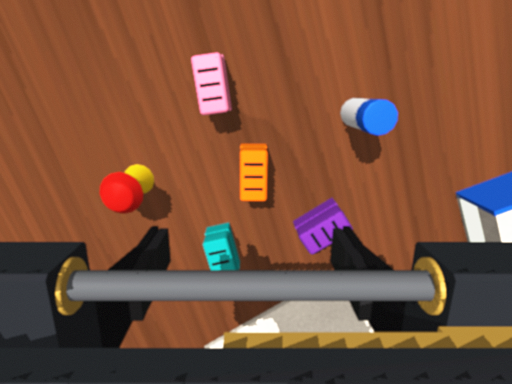

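The picture shows the orange bar centred near (253,175) and aligned with the tool, and nothing lies where the fingers will go. Descending to grasp.

{"api": "arm_command", "payload": {
  "newtons": 40,
  "steps": [
    {"slide":[0.002,0.004,-0.03],"rot":[0,0,0],"grip":0.65},
    {"slide":[0,0,-0.03],"rot":[0,0,0],"grip":0.65},
    {"slide":[0,0,-0.03],"rot":[0,0,0],"grip":0.65},
    {"slide":[0,0,-0.03],"rot":[0,0,0],"grip":0.65},
    {"slide":[0,0,-0.02],"rot":[0,0,0],"grip":0.65},
    {"slide":[0,0,0],"rot":[0,0,0],"grip":0.65},
    {"slide":[0,0,0],"rot":[0,0,0],"grip":0},
    {"slide":[0,0,0],"rot":[0,0,0],"grip":0}
  ]
}}

```text
time: 4.15
ee_pos: [0.5328, -0.2568, 0.0145]
eef_rot: [0.802, 0.598, 0.0, 0.001]
ft_force: [1.0, -0.2, 0.1]
width: 0.0435
grip_force: 0.0
```

{"api": "arm_command", "payload": {
  "newtons": 40,
  "steps": [
    {"slide":[0,0,0],"rot":[0,0,0],"grip":0},
    {"slide":[0,0,0],"rot":[0,0,0],"grip":0},
    {"slide":[0,0,0.03],"rot":[0,0,0],"grip":0},
    {"slide":[0,0,0.045],"rot":[0,0,0],"grip":0},
    {"slide":[0,0,0.045],"rot":[0,0,0],"grip":0},
    {"slide":[-0.01,0.05,0.03],"rot":[0,0,0],"grip":0},
    {"slide":[-0.01,0.05,0.03],"rot":[0,0,0],"grip":0},
    {"slide":[-0.01,0.05,0.02],"rot":[0,0,0],"grip":0}
  ]
}}

```text
time: 5.15
ee_pos: [0.5019, -0.1048, 0.2148]
eef_rot: [0.802, 0.598, 0.0, 0.001]
ft_force: [1.5, -0.3, 0.5]
width: 0.0003
grip_force: 0.0
```

The grip missed: the fingers were slower than I allowed. I'll look again.

{"api": "arm_command", "payload": {
  "steps": [
    {"slide":[0.01,-0.05,0],"rot":[0,0,0],"grip":1},
    {"slide":[0.01,-0.05,0],"rot":[0,0,0],"grip":1},
    {"slide":[0.01,-0.05,0],"rot":[0,0,0],"grip":1},
    {"slide":[0,0,-0.03],"rot":[0,0,0],"grip":1},
    {"slide":[0,0,-0.03],"rot":[0,0,0],"grip":1},
    {"slide":[0,0,0],"rot":[0,0,0],"grip":1},
    {"slide":[0,0,0],"rot":[0,0,0],"grip":1},
    {"slide":[0,0,0],"rot":[0,0,0],"grip":1}
  ]
}}

```text
time: 6.15
ee_pos: [0.5328, -0.2566, 0.1548]
eef_rot: [0.802, 0.598, 0.001, 0.001]
ft_force: [-0.1, -0.3, 0.5]
width: 0.0726
grip_force: 0.0
```

Run:
```python
from h import *
np.set_printoptions(precision=3,suppress=True)
c=shot("wrist","pics/w4.png");s=sensors.read_state();print(s["time"],s["ee_pos"],s["eef_rot"],s["width"])
R=eyes.look_for("handle_center",c)
for r in R:
  b=r["bbox"];print(r["conf"],np.round(b))
  try:
    q,bx,a=fit(c,b,0.042,(5,200,200)); print(q,a)
  except Exception as e: pass
```

```text
6.2 [ 0.533 -0.257  0.155] [0.802 0.598 0.    0.001] 0.07598397565713325
0.79 [236. 144. 266. 206.]
((533.1041870117188, -255.24960327148438), (55.93800735473633, 25.5689640045166), 72.74880981445312) 1489.5
0.74 [201. 225. 237. 272.]
0.65 [292. 199. 349. 258.]
```

View pics/w4.png

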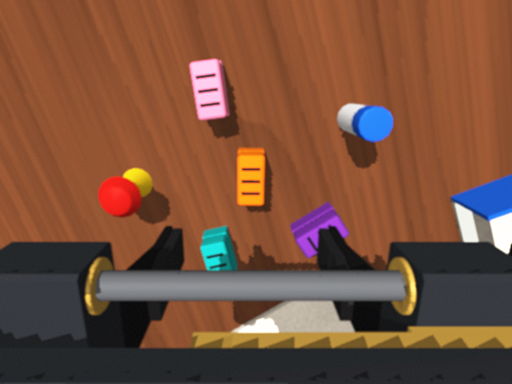

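The handle is undisturbed at (252,177). I'll repeat the grasp and leave the fingers time to close.

{"api": "arm_command", "payload": {
  "newtons": 40,
  "steps": [
    {"slide":[0,0,-0.035],"rot":[0,0,0],"grip":0.5},
    {"slide":[0,0,-0.035],"rot":[0,0,0],"grip":0.5},
    {"slide":[0,0,-0.035],"rot":[0,0,0],"grip":0.5},
    {"slide":[0,0,-0.037],"rot":[0,0,0],"grip":0.5},
    {"slide":[0,0,0],"rot":[0,0,0],"grip":0.5},
    {"slide":[0,0,0],"rot":[0,0,0],"grip":0},
    {"slide":[0,0,0],"rot":[0,0,0],"grip":0},
    {"slide":[0,0,0],"rot":[0,0,0],"grip":0}
  ]
}}

```text
time: 7.25
ee_pos: [0.5334, -0.2569, 0.0131]
eef_rot: [0.802, 0.598, 0.001, 0.002]
ft_force: [2.4, 0.0, 10.5]
width: 0.0211
grip_force: 7.0
```

{"api": "arm_command", "payload": {
  "newtons": 40,
  "steps": [
    {"slide":[0,0,0],"rot":[0,0,0],"grip":0},
    {"slide":[0,0,0],"rot":[0,0,0],"grip":0},
    {"slide":[0,0,0],"rot":[0,0,0],"grip":0},
    {"slide":[0,0,0],"rot":[0,0,0],"grip":0},
    {"slide":[0,0,0],"rot":[0,0,0],"grip":0},
    {"slide":[0,0,0],"rot":[0,0,0],"grip":0},
    {"slide":[0,0,0],"rot":[0,0,0],"grip":0},
    {"slide":[0,0,0],"rot":[0,0,0],"grip":0}
  ]
}}

```text
time: 8.25
ee_pos: [0.5366, -0.2577, 0.0152]
eef_rot: [0.802, 0.598, 0.003, 0.004]
ft_force: [5.1, -1.2, 13.1]
width: 0.0007
grip_force: 6.6
```

Run:
```python
from h import *
c=shot("wrist");d=shot("side");e=shot("scene")
o=np.zeros((560,800,3),np.uint8)
o[:300,:400]=cv2.resize(c["pixels"],(400,300))
o[:300,400:]=cv2.resize(d["pixels"][250:384,160:340],(400,300),interpolation=2)
o[300:,:400]=cv2.resize(e["pixels"][120:250,90:290],(400,260),interpolation=2)
cv2.imwrite("pics/m2.png",o[:,:,::-1])
```

```text
(no output)
```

View pics/m2.png

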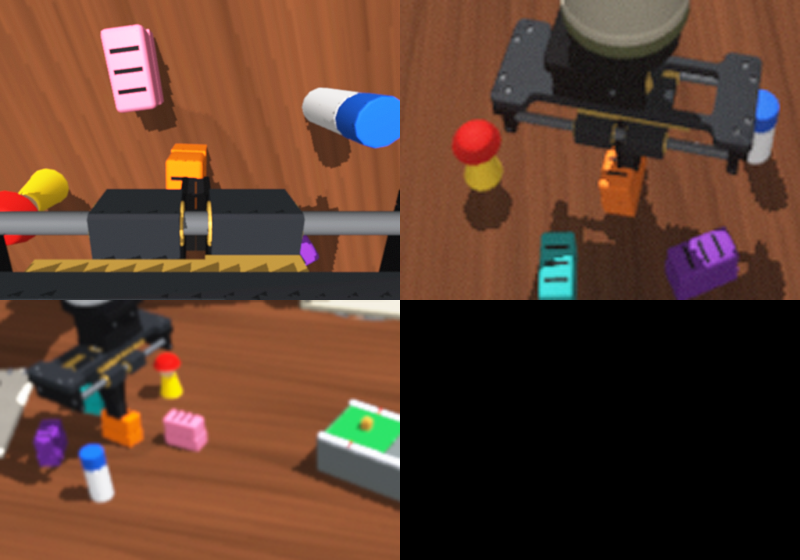

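Run:
```python
from h import *
np.set_printoptions(precision=3,suppress=True)
c=shot("wrist");d=shot("side");e=shot("scene");s=sensors.read_state();p=s["ee_pos"];print(p,s["ft_force"],s["width"],s["grip_force"])
o=np.zeros((600,800,3),np.uint8)
for k,(i,w) in enumerate(((c,60),(d,30),(e,30))):
    u,v=proj(i,p);print(u,v,proj(i,[.533,-.257,.021]),proj(i,[.533,-.257,.042]))
    x=int(min(max(u,w),512-w));y=int(min(max(v,w),384-w));im=i["pixels"].copy()
    t=cv2.resize(im[y-w:y+w,x-w:x+w],(400,400),interpolation=2)
    cv2.circle(t,(int((u-x+w)*200/w),int((v-y+w)*200/w)),4,(0,255,0),1)
    t=cv2.resize(t,(400,300)) if k else cv2.resize(t,(400,300))
    o[300*(k//2):300*(k//2)+300,400*(k%2):400*(k%2)+400]=t
    for r in eyes.look_for("handle_center",i): print(k,r["conf"],np.round(r["bbox"]))
cv2.imwrite("pics/m3.png",o[:,:,::-1])
```

```text
[ 0.537 -0.258  0.015] [ 5.92  -1.391 12.674] 0.0004606056009846497 6.5793783869594336
251.07377072605397 224.47476681566033 [245.058 228.742] [244.852 244.076]
0 0.81 [386. 299. 409. 340.]
0 0.8 [210. 182. 266. 238.]
0 0.7 [127.  33. 210. 146.]
263.56446937310517 328.08757395712234 [261.539 326.335] [261.427 320.581]
1 0.75 [224. 354. 238. 381.]
1 0.63 [249. 318. 271. 349.]
1 0.57 [280. 352. 312. 381.]
1 0.56 [255. 107. 268. 112.]
1 0.18 [182. 306. 207. 332.]
149.81128544725283 185.33342444944248 [150.251 182.924] [148.879 176.822]
2 0.81 [141. 174. 162. 196.]
2 0.69 [132. 160. 142. 180.]
2 0.63 [106. 177. 125. 203.]
2 0.54 [174. 175. 194. 195.]
```

View pics/m3.png

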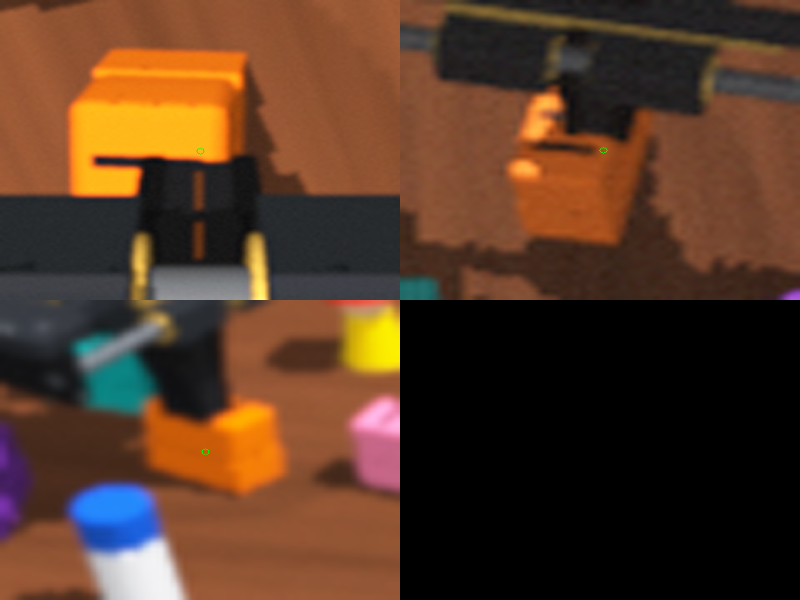

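The fingers look shut inside or on top of the handle, not around it. I'll lift, open, and check both the handle and the finger tips against the reported TCP.

{"api": "arm_command", "payload": {
  "steps": [
    {"slide":[0,0,0.015],"rot":[0,0,0],"grip":0},
    {"slide":[0,0,0.02],"rot":[0,0,0],"grip":0},
    {"slide":[0,0,0.02],"rot":[0,0,0],"grip":0},
    {"slide":[0,0,0.02],"rot":[0,0,0],"grip":0.6},
    {"slide":[0,0,0.01],"rot":[0,0,0],"grip":0.6},
    {"slide":[0,0,0],"rot":[0,0,0],"grip":0.6},
    {"slide":[0,0,0],"rot":[0,0,0],"grip":0.6},
    {"slide":[0,0,0],"rot":[0,0,0],"grip":0.6}
  ]
}}

```text
time: 9.7
ee_pos: [0.5315, -0.2562, 0.0953]
eef_rot: [0.802, 0.598, -0.0, -0.001]
ft_force: [0.6, -0.1, -0.2]
width: 0.0426
grip_force: 0.0
```

Run:
```python
from h import *
np.set_printoptions(precision=3,suppress=True)
c=shot("wrist");d=shot("side");e=shot("scene");s=sensors.read_state();p=s["ee_pos"];print(s["time"],p,s["eef_rot"],s["ft_force"],s["width"],s["grip_force"])
o=np.zeros((600,800,3),np.uint8)
for k,(i,w) in enumerate(((c,90),(d,36),(e,36))):
    u,v=proj(i,p)
    x=int(min(max(u,w),512-w));y=int(min(max(v,w),384-w))
    t=cv2.resize(i["pixels"][y-w:y+w,x-w:x+w],(300,300),interpolation=2)
    for q,col in ((p,(0,255,0)),(p+np.array([0,0,.027]),(0,255,255))):
        a,b=proj(i,q);cv2.circle(t,(int((a-x+w)*150/w),int((b-y+w)*150/w)),4,col,1)
    o[300*(k//2):300*(k//2)+300,400*(k%2):400*(k%2)+300]=t
    for r in eyes.look_for("handle_center",i): print(k,r["conf"],np.round(r["bbox"]))
    if k==0:
        R=eyes.look_for("handle_center",i)
        for r in R:
            try:print(fit(i,r["bbox"],.042,(5,200,200))[0])
            except Exception:pass
cv2.imwrite("pics/m4.png",o[:,:,::-1])
```

```text
9.85 [ 0.532 -0.256  0.096] [ 0.802  0.598 -0.    -0.   ] [-0.617 -0.486 -0.368] 0.05005104483000274 0.0
0 0.85 [176.  52. 228. 124.]
0 0.78 [201. 251. 238. 327.]
0 0.64 [235. 158. 268. 228.]
0 0.58 [319. 223. 358. 268.]
((534.2747802734375, -255.91297912597656), (59.73299789428711, 28.401891708374023), 72.69599151611328)
1 0.73 [282. 352. 311. 383.]
1 0.63 [221. 354. 241. 384.]
1 0.61 [244. 275. 261. 300.]
2 0.9 [141. 170. 162. 195.]
2 0.86 [125. 160. 144. 178.]
2 0.63 [173. 176. 192. 197.]
2 0.56 [105. 177. 124. 207.]
```

View pics/m4.png

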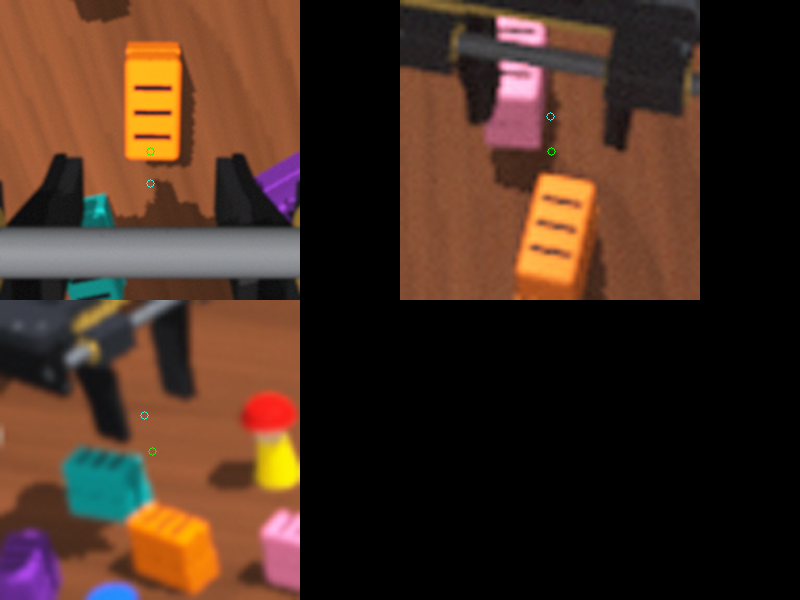

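Run:
```python
from h import *
np.set_printoptions(precision=4,suppress=True)
from scipy.optimize import least_squares as L
p=np.array([.5315,-.2562,.0955])
W=shot("wrist");S=shot("side");C=shot("scene")
D={'w':(W,np.array([0,4.2])),'s':(S,np.array([-.5,-4.1])),'c':(C,np.array([.5,-8.2]))}
for ks in ('sc','wsc','wc','ws'):
    f=lambda d:np.concatenate([proj(D[k][0],p+d)-proj(D[k][0],p)-D[k][1] for k in ks])
    r=L(f,np.zeros(3),x_scale=.01);print(ks,r.x,r.fun)
s=sensors.read_state();print(s["ee_pos"],s["joint_positions"],s["torque"])
# handle top centre by fixed cams vs wrist
R=eyes.look_for("handle_center",C);print([np.round(r["bbox"]) for r in R])
P=np.array(W["pose"]);print(P[:3,3]-s["ee_pos"])
```

```text
sc [-0.0027 -0.0014  0.0191] [-1.1528 -1.0592 -1.9056  1.5152]
wsc [0.0005 0.0029 0.0146] [-0.5689  0.8046  0.57   -1.9721 -0.6095  3.8242]
wc [0.0027 0.009  0.0285] [0.0231 0.0339 0.1879 0.036 ]
ws [0.0003 0.0015 0.0104] [-0.1926  0.0283  0.5598  0.0486]
[ 0.532  -0.2564  0.0962] [ 0.7625  0.3703 -0.4788  1.6546  0.1828  1.1614 -0.0513] [ 0.0428 -0.1205 -0.0007]
[array([139., 168., 164., 196.]), array([124., 161., 146., 179.]), array([174., 177., 195., 197.])]
[0.0224 0.0765 0.1917]
```

In both fixed views the open fingers' tips sit 15–20 mm above the reported TCP. My grasp therefore caught only the top edge and slipped off, so I'll go lower, watching the force.

{"api": "arm_command", "payload": {
  "newtons": 40,
  "steps": [
    {"slide":[0,0,-0.026],"rot":[0,0,0],"grip":0.6},
    {"slide":[0,0,-0.026],"rot":[0,0,0],"grip":0.55},
    {"slide":[0,0,-0.026],"rot":[0,0,0],"grip":0.5},
    {"slide":[0,0,-0.012],"rot":[0,0,0],"grip":0.5},
    {"slide":[0,0,-0.006],"rot":[0,0,0],"grip":0.5},
    {"slide":[0,0,0],"rot":[0,0,0],"grip":0.45},
    {"slide":[0,0,0],"rot":[0,0,0],"grip":0.4},
    {"slide":[0,0,0],"rot":[0,0,0],"grip":0.4}
  ]
}}

```text
time: 11.25
ee_pos: [0.5324, -0.2566, 0.0008]
eef_rot: [0.802, 0.598, 0.0, 0.001]
ft_force: [-0.1, 0.5, -0.1]
width: 0.0355
grip_force: 0.0
```

{"api": "arm_command", "payload": {
  "newtons": 40,
  "steps": [
    {"slide":[0,0,-0.004],"rot":[0,0,0],"grip":0.3},
    {"slide":[0,0,0],"rot":[0,0,0],"grip":0.0},
    {"slide":[0,0,0],"rot":[0,0,0],"grip":0},
    {"slide":[0,0,0],"rot":[0,0,0],"grip":0},
    {"slide":[0,0,0],"rot":[0,0,0],"grip":0},
    {"slide":[0,0,0],"rot":[0,0,0],"grip":0},
    {"slide":[0,0,0],"rot":[0,0,0],"grip":0},
    {"slide":[0,0,0],"rot":[0,0,0],"grip":0}
  ]
}}

```text
time: 12.25
ee_pos: [0.532, -0.2564, -0.0038]
eef_rot: [0.802, 0.598, 0.0, 0.0]
ft_force: [0.5, -0.0, 0.0]
width: 0.0254
grip_force: 40.0
```

The grasp is good: 25.4 mm at 40 N, with TCP z −4 mm over a desk-standing handle. I'll lift, and meanwhile estimate the stub.

{"api": "arm_command", "payload": {
  "steps": [
    {"slide":[0,0,0.02],"rot":[0,0,0],"grip":0},
    {"slide":[0,0,0.03],"rot":[0,0,0],"grip":0},
    {"slide":[0,0,0.04],"rot":[0,0,0],"grip":0},
    {"slide":[0,0.02,0.045],"rot":[0,0,0],"grip":0},
    {"slide":[-0.005,0.05,0.02],"rot":[0,0,0],"grip":0},
    {"slide":[-0.005,0.05,0],"rot":[0,0,0],"grip":0},
    {"slide":[-0.005,0.05,0],"rot":[0,0,0],"grip":0},
    {"slide":[-0.005,0.04,0],"rot":[0,0,0],"grip":0}
  ]
}}

```text
time: 13.25
ee_pos: [0.5119, -0.0441, 0.1529]
eef_rot: [0.801, 0.598, 0.001, 0.001]
ft_force: [0.3, -0.1, 0.4]
width: 0.0257
grip_force: 40.0
```

Run:
```python
from h import *
np.set_printoptions(precision=4,suppress=True)
c=shot("wrist","pics/w5.png");S=shot("side");C=shot("scene")
s=sensors.read_state();print(s["time"],s["ee_pos"],s["width"],s["grip_force"])
print(ray(C,273,181.6,.07),ray(S,242,185,.07))
for t in("stub_foot","shutter","handle_center"):
    for r in eyes.look_for(t,c): print(t,r["conf"],np.round(r["bbox"]))
for n,z in(("s",S),("c",C)):
    hsv=cv2.cvtColor(z["pixels"],cv2.COLOR_RGB2HSV);m=cv2.inRange(hsv,(50,150,90),(70,255,255))
    nn,l,st,ce=cv2.connectedComponentsWithStats(m);i=1+np.argmax(st[1:,4]);
    k=np.argwhere(l==i)[:,::-1];w=np.array([ray(z,*q,.061)[:2] for q in k.astype(float)],np.float32)*1000
    print(n,st[i],cv2.minAreaRect(w))
hsv=cv2.cvtColor(c["pixels"],cv2.COLOR_RGB2HSV);m=cv2.inRange(hsv,(50,150,60),(70,255,255))
nn,l,st,ce=cv2.connectedComponentsWithStats(m);i=1+np.argmax(st[1:,4])
k=np.argwhere(l==i)[:,::-1];w=np.array([ray(c,*q,.061)[:2] for q in k.astype(float)],np.float32)*1000
print("w",st[i],cv2.minAreaRect(w),proj(c,s["ee_pos"]))
```

```text
13.4 [ 0.5122 -0.044   0.1529] 0.025857331201404748 39.968647956848145
[0.5178 0.085  0.07  ] [0.5139 0.0792 0.07  ]
stub_foot 0.71 [159.   0. 255.  92.]
shutter 0.71 [159.   0. 255.  89.]
handle_center 0.92 [221. 188. 281. 309.]
s [130  32  61  35 243] ((169.28338623046875, 943.8173828125), (330.287353515625, 207.175048828125), 58.26199722290039)
c [254 174  39  22 435] ((515.3580932617188, 84.27122497558594), (83.08659362792969, 63.072940826416016), 72.5912094116211)
w [ 157    0   93   90 7529] ((509.18377685546875, 75.96654510498047), (64.97150421142578, 70.73421478271484), 72.48436737060547) [251.4266 224.2349]
```

View pics/w5.png

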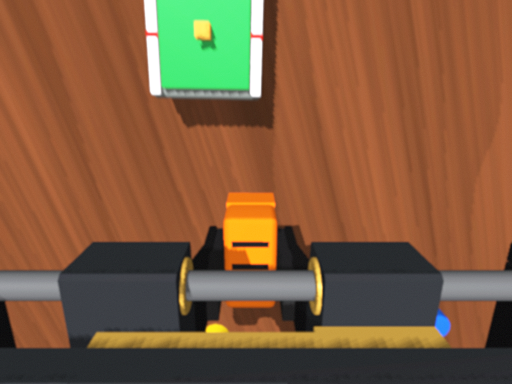

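The picture shows the shutter with its stub at about (201,30), the red marks at (152,34)/(256,37), and the handle held squarely at (250,250). Now to measure the stub and the held handle.

```bash
cat > m.py <<'E'
from h import *
np.set_printoptions(precision=4,suppress=True)
c=shot("wrist","pics/last.png");s=sensors.read_state();e=np.array(s["ee_pos"]);print(s["time"],e,s["eef_rot"],s["ft_force"],s["width"],s["grip_force"])
hsv=cv2.cvtColor(c["pixels"],cv2.COLOR_RGB2HSV)
g=cv2.inRange(hsv,(50,150,60),(70,255,255));nn,l,st,ce=cv2.connectedComponentsWithStats(g);i=1+np.argmax(st[1:,4]);x,y,w,h,_=st[i]
k=np.argwhere(l==i)[:,::-1].astype(float);r=cv2.minAreaRect(np.array([ray(c,*q,.061)[:2] for q in k],np.float32)*1000);print("shutter",st[i],r)
o=cv2.inRange(hsv,(8,120,120),(32,255,255));o[:y]=0;o[y+h-4:]=0;o[:,:x+4]=0;o[:,x+w-4:]=0
nn,l,st,ce=cv2.connectedComponentsWithStats(o)
for i in range(1,nn):
    if st[i,4]>30:
        t=(l==i);b=t&(hsv[:,:,2]>225);q=np.argwhere(b)[:,::-1]
        print("stub",st[i],ce[i],"bright",q.min(0),q.max(0),q.mean(0),ray(c,*ce[i],.068),ray(c,*q.mean(0),.075))
# held handle: column brightness along its middle
zt=e[2]+.0038+.042
d=hsv[:,:,2];col=d[180:272,235:268].mean(1);print("col",dict((180+j,int(v)) for j,v in enumerate(col) if j%2==0))
row=hsv[225:238,205:300].mean(0)
m=(row[:,1]>190)&(row[:,2]>170)&(row[:,0]>6);u=np.where(m)[0]+205;print("handle cols",u.min(),u.max(),"centre ray",ray(c,(u.min()+u.max())/2,231,zt)-e)
for v in (205,208,243,267): print(v,ray(c,(u.min()+u.max())/2,v,zt)-e)
E
python3 m.py
```

```text
13.6 [ 0.5122 -0.0476  0.1516] [0.8023 0.597  0.0001 0.0003] [ 0.2932 -0.6732 -0.7929] 0.025527876832633713 39.9685138463974
shutter [ 156    0   93   87 7398] ((509.1180114746094, 73.6114273071289), (62.557289123535156, 71.05531311035156), 72.45993041992188)
stub [193  18  17  19 300] [200.8633  26.8533] bright [193  18] [208  34] [200.1922  25.9333] [0.5122 0.0842 0.068 ] [0.5125 0.0835 0.075 ]
col {180: 154, 182: 154, 184: 154, 186: 154, 188: 155, 190: 154, 192: 196, 194: 240, 196: 240, 198: 240, 200: 240, 202: 254, 204: 255, 206: 237, 208: 238, 210: 240, 212: 241, 214: 243, 216: 246, 218: 254, 220: 255, 222: 255, 224: 255, 226: 255, 228: 255, 230: 255, 232: 255, 234: 255, 236: 255, 238: 255, 240: 255, 242: 187, 244: 43, 246: 155, 248: 255, 250: 250, 252: 242, 254: 241, 256: 240, 258: 240, 260: 239, 262: 237, 264: 168, 266: 31, 268: 42, 270: 102}
handle cols 223 276 centre ray [0.0037 0.0153 0.0458]
205 [0.0075 0.0279 0.0458]
208 [0.007  0.0265 0.0458]
243 [0.0019 0.0093 0.0458]
267 [-0.0019 -0.0032  0.0458]
```

{"api": "arm_command", "payload": {
  "steps": [
    {"slide":[-0.004,0.025,0],"rot":[0,0,-0.7],"grip":0},
    {"slide":[-0.004,0.025,-0.015],"rot":[0,0,0],"grip":0},
    {"slide":[-0.003,0.02,-0.02],"rot":[0,0,0],"grip":0},
    {"slide":[-0.003,0.016,-0.02],"rot":[0,0,0],"grip":0},
    {"slide":[0,0,-0.015],"rot":[0,0,0],"grip":0},
    {"slide":[0,0,0],"rot":[0,0,0],"grip":0},
    {"slide":[0,0,0],"rot":[0,0,0],"grip":0},
    {"slide":[0,0,0],"rot":[0,0,0],"grip":0}
  ]
}}

```text
time: 14.6
ee_pos: [0.4986, 0.039, 0.0819]
eef_rot: [0.806, 0.592, 0.0, 0.0]
ft_force: [-0.7, 0.3, -0.3]
width: 0.0255
grip_force: 40.0
```

```bash
python3 m.py
```

```text
14.65 [0.4985 0.0392 0.0818] [0.8056 0.5925 0.0004 0.0004] [ 0.1284  0.1143 -1.346 ] 0.02562521203976165 39.968576431274414
shutter [  193    77   117   130 13164] ((512.083984375, 83.40079498291016), (83.00308227539062, 71.34186553955078), 72.62895965576172)
stub [242 137  19  21 385] [251.0104 146.9818] bright [242 139] [259 156] [250.6102 147.3642] [0.5124 0.0832 0.068 ] [0.5124 0.0842 0.075 ]
stub [226 193  50  10 465] [250.4495 197.6022] bright [227 201] [274 202] [250.5    201.5106] [0.5022 0.0517 0.068 ] [0.5021 0.0513 0.075 ]
col {180: 210, 182: 210, 184: 209, 186: 210, 188: 209, 190: 211, 192: 186, 194: 217, 196: 221, 198: 220, 200: 220, 202: 246, 204: 251, 206: 214, 208: 216, 210: 219, 212: 222, 214: 225, 216: 229, 218: 249, 220: 254, 222: 254, 224: 254, 226: 254, 228: 254, 230: 254, 232: 254, 234: 254, 236: 254, 238: 254, 240: 255, 242: 170, 244: 35, 246: 117, 248: 251, 250: 244, 252: 229, 254: 225, 256: 223, 258: 222, 260: 220, 262: 218, 264: 131, 266: 23, 268: 34, 270: 84}
handle cols 223 276 centre ray [0.0039 0.015  0.0458]
205 [0.0078 0.0276 0.0458]
208 [0.0074 0.0261 0.0458]
243 [0.002  0.009  0.0458]
267 [-0.0018 -0.0034  0.0458]
```

View pics/last.png

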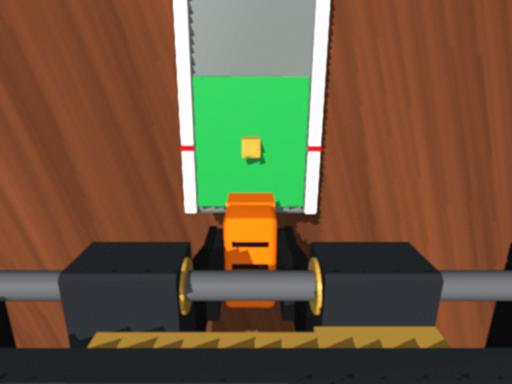

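The picture shows the stub at (251,147), in line with the handle (centre column 249.5), with the shutter shut. The remaining shift is about (0.015, 0.046).

{"api": "arm_command", "payload": {
  "steps": [
    {"slide":[0.007,0.023,0],"rot":[0,0,0],"grip":0},
    {"slide":[0.008,0.023,0],"rot":[0,0,0],"grip":0},
    {"slide":[0,0,0],"rot":[0,0,0],"grip":0},
    {"slide":[0,0,-0.005],"rot":[0,0,0],"grip":0},
    {"slide":[0,0,-0.004],"rot":[0,0,0],"grip":0},
    {"slide":[0,0,-0.004],"rot":[0,0,0],"grip":0},
    {"slide":[0,0,-0.003],"rot":[0,0,0],"grip":0},
    {"slide":[0,0,0],"rot":[0,0,0],"grip":0}
  ]
}}

```text
time: 15.65
ee_pos: [0.5128, 0.0854, 0.0649]
eef_rot: [0.805, 0.593, -0.0, -0.0]
ft_force: [0.0, -0.2, -0.8]
width: 0.0258
grip_force: 40.0
```

There is no force 6 mm below the stub top, so the hole is over the stub. Continuing down.

{"api": "arm_command", "payload": {
  "steps": [
    {"slide":[0,0,-0.003],"rot":[0,0,0],"grip":0},
    {"slide":[0,0,-0.003],"rot":[0,0,0],"grip":0},
    {"slide":[0,0,-0.003],"rot":[0,0,0],"grip":0},
    {"slide":[0,0,-0.001],"rot":[0,0,0],"grip":0},
    {"slide":[0,0,0],"rot":[0,0,0],"grip":0},
    {"slide":[0,0,0],"rot":[0,0,0],"grip":0},
    {"slide":[0,0,0],"rot":[0,0,0],"grip":0},
    {"slide":[0,0,0],"rot":[0,0,0],"grip":0}
  ]
}}

```text
time: 16.65
ee_pos: [0.5132, 0.0859, 0.0565]
eef_rot: [0.805, 0.593, 0.0, 0.0]
ft_force: [-5.7, -1.0, 16.5]
width: 0.0257
grip_force: 40.0
```

```bash
python3 m.py | grep -v col; python3 -c "
from h import *
s=sensors.read_state();print(s['ft_force'],s['torque'])"
```

```text
16.7 [0.5132 0.0859 0.0565] [0.8053 0.5928 0.0001 0.0003] [-5.8673 -1.5986 16.2029] 0.025736575221773843 39.9787974357605
shutter [ 190  163  123   93 6504] ((516.1845092773438, 96.13972473144531), (58.70382308959961, 71.32727813720703), 72.69974517822266)
stub [ 223  193   54   59 2890] [249.9339 221.6882] bright [224 201] [275 251] [249.7752 228.7986] [0.5145 0.0924 0.068 ] [0.514 0.091 0.075]
205 [0.0089 0.0274 0.0458]
208 [0.0084 0.026  0.0458]
243 [0.0031 0.0089 0.0458]
267 [-0.0007 -0.0035  0.0458]
[-5.86729111 -1.59859023 16.2028974 ] [-0.15980156  1.61685476 -0.03517723]
```

The handle is seated: the underside is at about 0.060 with a 16 N push, held for 0.5 s while shut. Pulling along (0.30, 0.955).

{"api": "arm_command", "payload": {
  "steps": [
    {"slide":[-0.001,0.0003,0],"rot":[0,0,0],"grip":0},
    {"slide":[0.0018,0.0057,0],"rot":[0,0,0],"grip":0},
    {"slide":[0.0018,0.0057,0],"rot":[0,0,0],"grip":0},
    {"slide":[0.0018,0.0057,0],"rot":[0,0,0],"grip":0},
    {"slide":[0.0018,0.0057,0],"rot":[0,0,0],"grip":0},
    {"slide":[0.0018,0.0057,0],"rot":[0,0,0],"grip":0},
    {"slide":[0.0018,0.0057,0],"rot":[0,0,0],"grip":0},
    {"slide":[0,0,0],"rot":[0,0,0],"grip":0}
  ]
}}

```text
time: 17.7
ee_pos: [0.5237, 0.1192, 0.0565]
eef_rot: [0.806, 0.593, 0.0, 0.001]
ft_force: [-4.3, -6.1, 15.4]
width: 0.0255
grip_force: 40.0
```

```bash
python3 m.py | grep -v col
```

```text
17.75 [0.5237 0.1191 0.0565] [ 0.8056  0.5925 -0.      0.0012] [-4.6274 -6.0039 15.5096] 0.025696434417196108 39.98595893383026
shutter [ 190  163  123   93 6476] ((526.7341918945312, 129.39358520507812), (58.74058151245117, 71.2035140991211), 72.56520080566406)
stub [ 223  193   54   59 2883] [249.9393 221.7187] bright [224 202] [275 251] [249.9576 228.6249] [0.525  0.1257 0.068 ] [0.5246 0.1244 0.075 ]
205 [0.0089 0.0277 0.0458]
208 [0.0085 0.0262 0.0458]
243 [0.0031 0.0091 0.0458]
267 [-0.0007 -0.0033  0.0458]
```

The image shows the shutter moved 34.9 mm. Adding 5 mm.

{"api": "arm_command", "payload": {
  "steps": [
    {"slide":[0.0008,0.0025,0],"rot":[0,0,0],"grip":0},
    {"slide":[0.0007,0.0024,0],"rot":[0,0,0],"grip":0},
    {"slide":[0,0,0],"rot":[0,0,0],"grip":0},
    {"slide":[0,0,0],"rot":[0,0,0],"grip":0},
    {"slide":[0,0,0],"rot":[0,0,0],"grip":0},
    {"slide":[0,0,0],"rot":[0,0,0],"grip":0},
    {"slide":[0,0,0],"rot":[0,0,0],"grip":0},
    {"slide":[0,0,0],"rot":[0,0,0],"grip":0}
  ]
}}

```text
time: 18.75
ee_pos: [0.5251, 0.1235, 0.0565]
eef_rot: [0.806, 0.592, -0.0, 0.001]
ft_force: [-4.5, -7.2, 16.1]
width: 0.0256
grip_force: 40.0
```

```bash
python3 m.py | grep -v col
python3 - <<'E'
from h import *
for n in("scene","side"):
    c=shot(n)
    for t in("figurine_center","glue_stick_center"):
        for r in eyes.look_for(t,c)[:2]: print(n,t,round(r["conf"],2),np.round(r["bbox"]))
E
```

```text
18.8 [0.5251 0.1235 0.0565] [ 0.8058  0.5923 -0.0001  0.0013] [-3.5038 -6.0666 16.1835] 0.02587720950583428 39.98699426651001
shutter [ 190  163  123   93 6477] ((528.0709838867188, 133.6854248046875), (58.755615234375, 71.1422348022461), 72.46580505371094)
stub [ 223  193   54   59 2886] [249.9224 221.7315] bright [224 202] [275 251] [249.9484 228.6311] [0.5264 0.13   0.068 ] [0.526  0.1287 0.075 ]
205 [0.0088 0.0275 0.0458]
208 [0.0084 0.0261 0.0458]
243 [0.0031 0.009  0.0458]
267 [-0.0008 -0.0034  0.0458]
scene figurine_center 0.76 [166. 150. 181. 169.]
scene glue_stick_center 0.74 [130. 189. 143. 222.]
side figurine_center 0.69 [184. 308. 204. 334.]
side glue_stick_center 0.74 [311. 290. 331. 324.]
```

The shutter is at about 39.4 mm, the spring force of about 7 to 8 N fits half travel, and the figurine and glue stick are unmoved. Handing in.

```bash
python3 -c "
from bench import order
print(order.close_job())"
```

```text
the job is handed in; nothing more can be done
None
```

The job is handed in: the orange handle was seated on the stub while the shutter was shut, then pulled to about 39.4 mm by the wrist camera and still held at 40 N; the judge's result is not shown to me, and I did not re-measure the calculator, which no move went near.

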